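# Hang the large ear defenders on the rail

## Robot

A 6-joint arm with a two-finger parallel gripper is mounted at the origin on a cart in front of the work surface, level with it; the furniture and walls round the work are solid. World frame = base frame: x ahead of the robot, y to its left, z up, the work surface at z = 0. Lengths are in m, angles in rad, forces in N, time in s.
With the tool pointing down it reaches from about 0.35 to 0.875 m from the base axis. Payload 4.2 kg.
Tool frame: the origin (TCP) lies at the very end of the fingers, on their centre line; the grasp point (between the pads) lies 19 mm behind it; z points along the fingers, y is the line along which they close (so a half turn about z gives the same grasp; the last joint's range is limited). The gripper opens to 87 mm and grips with 3 to 60 N. Pads are 19 mm wide; open, the fingers measure 117 mm over their backs; the gripper's body (75 mm by 190 mm) begins 51 mm behind the grasp point.
Start: joints at [-1.027, 0.385, 0.008, 0, -1.194, -0.259], TCP at [0.176, -0.6, 0.195] pointing down, gripper open.
Joint ranges: [-3.14, 3.14], [-1.21, 2.06], [-1.07, 1.41], [-3.16, 2.05], [-2.99, -0.16], [-3.1, 3.1]. Speed limits (rad/s): [2.79, 2.79, 3.14, 3.14, 3.14, 3.14].

## Interface

Orientations are given as a unit quaternion [w, x, y, z].
In Python, from rig import r, imaging, order gives the robot as it stands.
- The arm moves only by the tool move_arm, never from a script. Its arguments are lists of equal length, an entry for each row: "offset": the shift along the tool's x, y, z in m, a list of three; "spin": the turn about the tool's z in rad. A call has 1 to 5 rows; each row shifts and turns the commanded pose from where the row before left it, along the tool's axes as they then stand; what a row does not reach is not made up. A row lasts 1/10 s, in which the tool goes at most 50 mm and 8.59 degrees, less where a joint would pass 70% of its speed; a pose out of reach is approached as far as the arm can. A call is refused whole if a number of a shift passes 0.05 or a number of a turn 0.15, either way. A call with a gripper value outside its range is refused whole. "gripper" is the finger opening in m, from 0 to 0.087, set as the call begins (left out, the last holds). The fingers move at their own pace and stop on an object; "newtons" is the grip in N (left out, the last holds). Time passes only in rows, so rows that do not move let the fingers close. It gives the time, the measured TCP pose, the force, the opening and the grip force at its end, in the units of the state.
- r.get_state(): the state, without advancing time (a new reading comes with each control period).
- imaging.grab_frame(name): name is "side" or "top" or "wrist"; returns a dict with "image" (384x512x3 uint8, blue, green, red), "z_map" (384x512 float32, m along the optical axis (not along the pixel's ray), 0 where there is no reading), "K" (3x3 intrinsics, pixels), "cam_to_world" (4x4, takes a point from camera to world coordinates). Camera axes: x right, y up, looking along -z (the intrinsics and any distortion apply to the point x, -y, -z); pixel columns grow to the right and rows downward; lengths in m; the calibration is good to about 2 mm. A picture is of the moment at which its call begins.
- order.finish_job(): hands the job in; it is judged then, once.
Trained networks look in a picture, given as the dict that the camera call returned (one of the last four; its "shot" number tells which), for a name from the list of things; names that differ only in an ending like _2 or _b are one class to them, and where a whole thing is asked for, a point or a joint stands for the part that bears it (a point fixed in the world has none). Each returns a list of dicts, best first, with "score" (0 to 1); they miss things now and then, are a little off and sometimes report something else, mostly with a low value. They report only what shows in the picture. A call takes as long as a camera call.
- imaging.spot_in(picture, thing): "uv" ([column, row] in pixels, amid what is visible of it).
- imaging.trace(picture, thing): "pixels" (384x512 bool, what is visible of it) and "uv" ([column, row] in pixels, amid what is visible of it).
The state is a dict: "time": time; "joint_pos": joint angles; "qvel": joint speeds; "joint_torque": joint torques, N m; "tool_pos": TCP position; "tcp_rot": TCP orientation; "wrist_force": force on the tool from outside, world axes, zero at the start; "ft_torque": the same for the moment, N m; "finger_gap": opening from 0.0 (shut) to 1.0 (fully open); "grip_force": force on a finger pad.
Only numpy, scipy, OpenCV 4.12 (cv2) and the standard library are available. Lean on these libraries where they do the work, as an engineer would, in place of code of your own. Each camera call takes 0.05 s, during which the arm holds its last target. There are 200 camera calls.

## Task

Pick up the larger of the two pairs of ear defenders by its headband and hang it over the wooden bar of the rail stand, near the middle of the bar, with one cup on each side and the headband squarely across the bar. Leave the smaller pair standing where it is.

Things in the scene. Friction and masses are not known exactly. Their poses are not given: they have to be found in the camera images.
- large_defenders: larger, rigid ear defenders, 0.22 kg, standing on two grey cups, black headband on top. Origin midway between the cups at their undersides, z up. Cups apart along x: 160 mm over all, 84 mm free gap between them; 66 mm deep (y), 80 mm high. Headband 36 mm wide (y; pinch across this from above); its flat crown is 66 mm long (x), 125 to 149 mm above the origin. Both ends alike.
- large_defenders_crown (a point): centre of the underside of the large pair's headband crown, 125 mm above the origin; axes as the body
- small_defenders: smaller ear defenders of the same make, a bystander: 128 mm over the cups (x), cups 46 mm deep (y), 52 mm high; headband 28 mm wide, top 108 mm above the bench. Origin between the cups at their undersides, z up.
- rail_stand: fixed wooden stand: a round level bar along y, 26 mm diameter, 300 mm long, its top 165 mm above the bench. Posts (20 mm along y) carry it from below at y = -130 and +130 mm, on feet 130 mm long (x), 20 mm high; a stretcher 16 mm thick, up to 48 mm high, runs under the bar. Origin on the bench under the bar's middle, z up.
- bar_top (a point): middle of the top line of the bar, 165 mm above the bench; y runs along the bar

How it is judged:
At the end, for the whole second after the job is handed in: The large ear defenders hang at rest on the bar by the underside of the headband crown, the crown's centre within 25 mm across the bar, 70 mm along it and 15 mm in height of the middle of the bar's top, the band's width within 20 degrees of the bar's line, tilted less than 23 degrees (x of large_defenders_crown in the frame of bar_top between -0.025 and 0.025 m and y of large_defenders_crown in the frame of bar_top between -0.07 and 0.07 m and z of large_defenders_crown in the frame of bar_top between -0.015 and 0.015 m and angle between the y axis of large_defenders and the y axis of rail_stand, either way round below 0.35 rad and angle between large_defenders's own z axis and vertical below 0.4 rad and contact force between large_defenders and rail_stand above 0.3 N and linear speed of large_defenders below 0.05 m/s and angular speed of large_defenders below 0.6 rad/s); the robot touches nothing.
It fails at once if the smaller ear defenders are shifted by more than 30 mm or tipped (distance of small_defenders from where it was at the start of the episode above 0.03 m or angle between small_defenders's own z axis and vertical above 0.4 rad).
It also fails if it takes over 48 s, if anything falls off the work surface, if the arm or the gripper's body presses on something with over 40 N, if the wrist force passes 120 N, or if a joint passes its speed limit or range.

## Working session

There is one attempt and no reset: what is moved stays moved. The work goes in short steps, Python scripts to look and compute and a tool call to move; the robot and the scene stay as the last step left them, time stands still between calls to the robot, and variables do not carry over. Pictures are saved under pics/ and viewed, at most 10 in all, crops included, and the job is handed in when it is done.

Besides the shell and the picture viewer there is one more tool, called after "Request:" in YAML: its name, and indented under it one key for each argument. move_arm: Moves the arm, as the interface text tells. Its arguments: {"type":"object","properties":{"offset":{"type":"array","items":{"type":"array","items":{"type":"number"}}},"spin":{"type":"array","items":{"type":"number"}},"gripper":{"type":"number"},"newtons":{"type":"number"}},"required":["offset","spin"]}

```bash
mkdir -p pics; cat > h.py <<'E'
from rig import r, imaging, order
import numpy as np, cv2
def pts(f,mask):
    v,u=np.nonzero(mask&(f["z_map"]>0)); z=f["z_map"][v,u]
    K=f["K"]; x=(u-K[0,2])/K[0,0]*z; y=(v-K[1,2])/K[1,1]*z
    P=np.c_[x,-y,-z,np.ones(len(z))]
    return (P@f["cam_to_world"].T)[:,:3]
E
python3 - <<'E'
from h import *
s=r.get_state(); print({k:np.round(v,3) for k,v in s.items()})
ims=[]
for n in ("top","side"):
    f=imaging.grab_frame(n); ims.append(f["image"])
    for t in ("large_defenders","small_defenders","rail_stand"):
        for d in imaging.trace(f,t)[:2]:
            P=pts(f,d["pixels"]); 
            print(n,t,round(d["score"],2),np.round(d["uv"]),len(P),np.round(np.percentile(P,[2,50,98],axis=0),3).tolist())
            zt=np.percentile(P[:,2],98); T=P[P[:,2]>zt-0.012]
            rc=cv2.minAreaRect(T[:,:2].astype(np.float32)*1000); print('  top',round(zt,3),T.mean(0).round(3),np.round(rc[0]),np.round(rc[1]),round(rc[2],1))
cv2.imwrite("pics/a.png",cv2.resize(np.vstack(ims),(400*1,600)))
cv2.imwrite("pics/top.png",ims[0])
cv2.imwrite("pics/side.png",ims[1])
E
```

```text
{'time': np.float64(0.0), 'joint_pos': array([-1.027,  0.386,  0.007, -0.   , -1.194, -0.259]), 'qvel': array([ 0.   , -0.001,  0.001, -0.001, -0.001,  0.002]), 'joint_torque': array([ 1.0000e-03, -3.9067e+01,  1.8741e+01,  4.2200e+00,  1.1000e-02,
       -0.0000e+00]), 'tool_pos': array([ 0.175, -0.599,  0.194]), 'tcp_rot': array([-0.   , -0.142,  0.99 ,  0.001]), 'wrist_force': array([-0.165,  0.2  , -0.797]), 'ft_torque': array([-0.015, -0.011, -0.025]), 'grip_force': np.float64(0.0), 'finger_gap': np.float64(0.998)}
top large_defenders 0.57 [377. 197.] 1423 [[0.459, -0.316, 0.021], [0.528, -0.289, 0.122], [0.612, -0.264, 0.151]]
  top 0.151 [ 0.538 -0.295  0.147] [ 538. -296.] [37. 90.] 89.7
top small_defenders 0.75 [263. 190.] 671 [[0.489, -0.037, 0.001], [0.546, -0.018, 0.099], [0.613, 0.002, 0.111]]
  top 0.111 [ 0.552 -0.019  0.107] [552. -19.] [27. 81.] 89.9
top small_defenders 0.36 [134. 199.] 2791 [[0.445, 0.153, 0.015], [0.528, 0.302, 0.14], [0.615, 0.432, 0.167]]
  top 0.167 [0.531 0.295 0.162] [532. 294.] [ 25. 299.] 17.5
top rail_stand 0.89 [134. 199.] 2888 [[0.445, 0.153, 0.007], [0.529, 0.302, 0.118], [0.619, 0.433, 0.167]]
  top 0.167 [0.531 0.295 0.162] [532. 294.] [ 25. 299.] 17.5
side large_defenders 0.76 [311. 147.] 1516 [[0.457, -0.318, 0.007], [0.523, -0.28, 0.076], [0.612, -0.262, 0.149]]
  top 0.149 [ 0.534 -0.29   0.146] [ 537. -294.] [86. 39.] 0.2
side small_defenders 0.6 [253. 204.] 1167 [[0.487, -0.032, 0.008], [0.544, -0.009, 0.053], [0.609, 0.006, 0.109]]
  top 0.109 [ 0.548 -0.014  0.105] [551. -17.] [80. 30.] 3.6
side rail_stand 0.67 [178. 303.] 4595 [[0.476, 0.158, 0.012], [0.524, 0.303, 0.152], [0.582, 0.436, 0.166]]
  top 0.166 [0.522 0.319 0.162] [531. 296.] [ 25. 301.] 17.7
```

View pics/top.png

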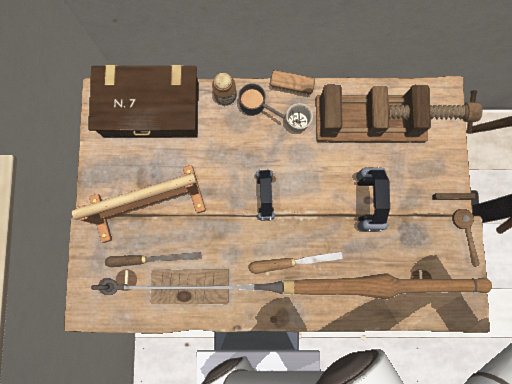

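View pics/side.png

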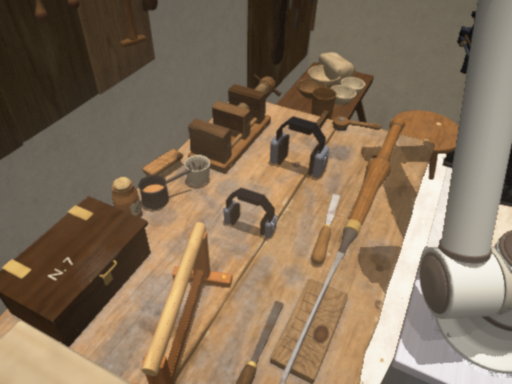

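The top view has the large pair at about (377,197), cups along world x. The small pair is at (263,190), and the bar runs from (75,213) to (195,180). In world coordinates, the large crown is at (0.537, -0.295) with yaw about 0, and the bar middle is at (0.532, 0.294) with yaw about +17.5°. The fingertips have to stay above the crown's underside because they straddle the band along the bar.

Request:
move_arm:
  offset:
    - [0,0,-0.03]
    - [0,0,-0.03]
    - [-0.036,0.03,0]
    - [-0.036,0.03,0]
    - [-0.036,0.03,0]
  spin: [0.142,0.142,0,0,0]
  gripper: 0.087

```text
time: 0.9
tool_pos: [0.2843, -0.5088, 0.2557]
tcp_rot: [0.0, 0.0, 1.0, -0.0]
wrist_force: [1.2, 0.4, -0.6]
finger_gap: 0.995
grip_force: 0.0
```

Request:
move_arm:
  offset:
    - [-0.036,0.03,0]
    - [-0.036,0.03,0]
    - [-0.036,0.03,0]
    - [-0.036,0.03,0]
    - [-0.036,0.03,0]
  spin: [0,0,0,0,0]

```text
time: 1.4
tool_pos: [0.4647, -0.3581, 0.2558]
tcp_rot: [0.0, -0.001, 1.0, -0.0]
wrist_force: [1.3, -0.5, 0.3]
finger_gap: 1.0
grip_force: 0.0
```

Request:
move_arm:
  offset:
    - [-0.036,0.03,0]
    - [-0.036,0.03,0]
    - [0,0,0]
    - [0,0,0]
  spin: [0,0,0,0]

```text
time: 1.8
tool_pos: [0.5359, -0.2986, 0.255]
tcp_rot: [-0.0, -0.001, 1.0, 0.0]
wrist_force: [0.3, 0.2, -0.0]
finger_gap: 0.995
grip_force: 0.0
```

```bash
cat >> h.py <<'E'
from scipy.spatial.transform import Rotation as Ro
def tool():
    s=r.get_state(); q=s["tcp_rot"]; R=Ro.from_quat([q[1],q[2],q[3],q[0]]).as_matrix()
    return s,R
def rem(target,yaw):  # remaining shift in tool axes; yaw of tool y axis from world y
    s,R=tool(); print("t",s["time"],"tcp",np.round(s["tool_pos"],4),"zax",R[:,2].round(3))
    a=np.arctan2(-R[0,1],R[1,1]); print("shift",np.round(R.T@(np.array(target)-s["tool_pos"]),4),"spin",round(-(yaw-a),4))
E
python3 - <<'E'
from h import *
f=imaging.grab_frame("wrist"); cv2.imwrite("pics/w.png",f["image"])
for d in imaging.trace(f,"large_defenders")[:2]:
    P=pts(f,d["pixels"]); zt=np.percentile(P[:,2],97); T=P[P[:,2]>zt-0.012]
    rc=cv2.minAreaRect(T[:,:2].astype(np.float32)*1000); print(d["score"],len(P),zt,T.mean(0),rc)
rem([.537,-.295,.129],0)
E
```

```text
0.62 5993 0.15082457011982417 [ 0.53475438 -0.29756965  0.14876085] ((538.6879272460938, -297.52435302734375), (35.91191864013672, 88.67840576171875), 89.38282775878906)
t 1.9 tcp [ 0.5348 -0.2999  0.2555] zax [-0. -0. -1.]
shift [-0.0023  0.0049  0.1265] spin 0.0002
```

View pics/w.png

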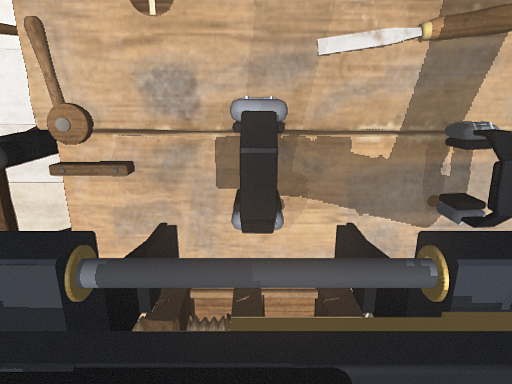

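The wrist view shows the large crown at columns 240–278, centred between the fingers at about 257. I'll descend and grip.

Request:
move_arm:
  offset:
    - [-0.003,0.002,0.04]
    - [0,0,0.04]
    - [0,0,0.03]
    - [0,0,0.016]
    - [0,0,0]
  spin: [0,0,0,0,0]

```text
time: 2.4
tool_pos: [0.5355, -0.2981, 0.1269]
tcp_rot: [-0.003, 0.001, 1.0, 0.001]
wrist_force: [-0.1, -1.7, 0.1]
finger_gap: 1.004
grip_force: 0.0
```

Request:
move_arm:
  offset:
    - [0,0,0]
    - [0,0,0]
    - [0,0,0]
    - [0,0,0]
    - [0,0,0]
  spin: [0,0,0,0,0]
  gripper: 0.0
  newtons: 30

```text
time: 2.9
tool_pos: [0.5386, -0.2976, 0.1301]
tcp_rot: [0.001, -0.0, 1.0, -0.0]
wrist_force: [-0.4, -0.5, -0.3]
finger_gap: 0.632
grip_force: 0.0
```

Request:
move_arm:
  offset:
    - [0,0,0]
    - [0,0,0]
    - [0,0,0]
    - [0,0,0]
    - [0,0,0]
  spin: [0,0,0,0,0]

```text
time: 3.4
tool_pos: [0.5384, -0.2975, 0.1294]
tcp_rot: [-0.0, -0.0, 1.0, 0.0]
wrist_force: [-0.2, 0.1, 0.1]
finger_gap: 0.172
grip_force: 0.0
```

The opening is already 15 mm with no grip force, so the grasp missed. I'll look before moving again.

```bash
python3 - <<'E'
from h import *
f=imaging.grab_frame("wrist");g=imaging.grab_frame("side")
cv2.imwrite("pics/w2.png",np.hstack([cv2.resize(f["image"],(400,300)),cv2.resize(g["image"][80:230,220:420],(400,300))]))
for f in(f,g):
  for d in imaging.trace(f,"large_defenders")[:1]:
    P=pts(f,d["pixels"]); print(np.percentile(P,[2,50,98],axis=0).round(3).tolist())
s=r.get_state();print(s)
E
```

```text
[[0.46, -0.323, 0.071], [0.497, -0.298, 0.14], [0.579, -0.271, 0.151]]
[[0.457, -0.315, 0.009], [0.524, -0.279, 0.076], [0.611, -0.263, 0.149]]
{'time': 3.6, 'joint_pos': array([-2.42062523e-01,  4.19734034e-01, -1.10916324e-01, -1.05300803e-05,
       -1.04018336e+00, -1.32797011e+00]), 'qvel': array([-5.31257146e-04, -8.90147950e-04,  3.10725527e-05, -1.07872818e-03,
        4.61794452e-04,  5.61874004e-04]), 'joint_torque': array([ 2.50362165e-03, -3.93438900e+01,  1.73204595e+01,  3.89261529e+00,
       -6.61034603e-02, -1.73598123e-04]), 'tool_pos': array([ 0.53836511, -0.29752007,  0.12943113]), 'tcp_rot': array([-1.70600653e-05, -3.79183466e-04,  9.99999928e-01,  8.89694755e-06]), 'wrist_force': array([-0.99585487,  0.13304429, -0.05391638]), 'ft_torque': array([-0.04285024, -0.05007791,  0.00486637]), 'grip_force': 0.0, 'finger_gap': 0.0307442970393746}
```

View pics/w2.png

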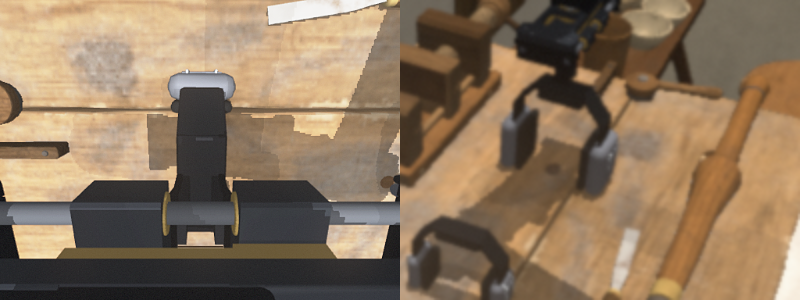

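Request:
move_arm:
  offset:
    - [0,0,0]
    - [0,0,0]
    - [0,0,0]
    - [0,0,0]
    - [0,0,0]
  spin: [0,0,0,0,0]

```text
time: 4.1
tool_pos: [0.5384, -0.2975, 0.1295]
tcp_rot: [0.0, -0.0, 1.0, -0.0]
wrist_force: [0.2, 0.8, -0.1]
finger_gap: 0.007
grip_force: 0.0
```

```bash
python3 - <<'E'
from h import *
f=imaging.grab_frame("wrist")
cv2.imwrite("pics/w3.png",cv2.convertScaleAbs(cv2.resize(f["image"][80:340,160:360],(600,780))[:600],alpha=1.8,beta=20))
for v in (170,190,210,225,235): print(v,f["z_map"][v,200:312:4].round(3).tolist())
print(r.get_state()["finger_gap"])
E
```

```text
170 [0.3240000009536743, 0.3240000009536743, 0.3240000009536743, 0.32600000500679016, 0.32499998807907104, 0.3240000009536743, 0.32600000500679016, 0.1770000010728836, 0.17599999904632568, 0.1770000010728836, 0.17599999904632568, 0.1770000010728836, 0.1770000010728836, 0.1770000010728836, 0.1770000010728836, 0.1770000010728836, 0.17599999904632568, 0.1770000010728836, 0.1770000010728836, 0.17499999701976776, 0.17599999904632568, 0.1770000010728836, 0.1770000010728836, 0.3240000009536743, 0.32600000500679016, 0.3240000009536743, 0.32600000500679016, 0.3240000009536743]
190 [0.3310000002384186, 0.33000001311302185, 0.3310000002384186, 0.33000001311302185, 0.3310000002384186, 0.3310000002384186, 0.3310000002384186, 0.1770000010728836, 0.17599999904632568, 0.1770000010728836, 0.17499999701976776, 0.1770000010728836, 0.17599999904632568, 0.17499999701976776, 0.17599999904632568, 0.17599999904632568, 0.17599999904632568, 0.17599999904632568, 0.17599999904632568, 0.17499999701976776, 0.17599999904632568, 0.1770000010728836, 0.17599999904632568, 0.3310000002384186, 0.3310000002384186, 0.3300
[... 1135 characters left out ...]
787, 0.3400000035762787, 0.34200000762939453, 0.34200000762939453, 0.34299999475479126]
235 [0.09000000357627869, 0.09099999815225601, 0.09000000357627869, 0.09000000357627869, 0.09000000357627869, 0.09099999815225601, 0.09099999815225601, 0.09000000357627869, 0.09099999815225601, 0.09099999815225601, 0.15600000321865082, 0.15600000321865082, 0.16099999845027924, 0.16099999845027924, 0.16099999845027924, 0.1589999943971634, 0.1599999964237213, 0.15700000524520874, 0.15700000524520874, 0.09099999815225601, 0.09099999815225601, 0.09099999815225601, 0.09099999815225601, 0.09099999815225601, 0.09099999815225601, 0.09099999815225601, 0.09000000357627869, 0.09099999815225601]
0.0022003547055634543
```

View pics/w3.png

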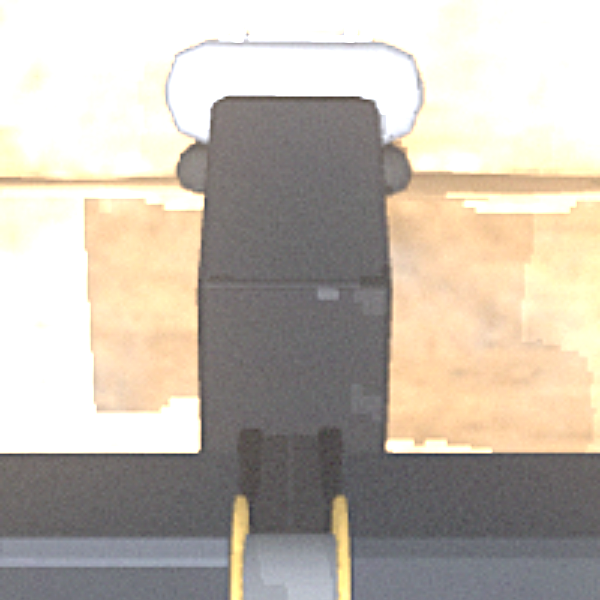

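The fingers have shut above the crown, so they end higher than the reported TCP suggests. I'll open and measure the fingertips in depth.

Request:
move_arm:
  offset:
    - [0,0,-0.02]
    - [0,0,0]
    - [0,0,0]
    - [0,0,0]
    - [0,0,0]
  spin: [0,0,0,0,0]
  gripper: 0.087

```text
time: 4.65
tool_pos: [0.5379, -0.2973, 0.1485]
tcp_rot: [-0.001, -0.0, 1.0, 0.0]
wrist_force: [-0.1, -1.1, -0.3]
finger_gap: 0.374
grip_force: 0.0
```

Request:
move_arm:
  offset:
    - [0,0,0]
    - [0,0,0]
    - [0,0,0]
  spin: [0,0,0]

```text
time: 4.95
tool_pos: [0.5383, -0.2975, 0.1493]
tcp_rot: [-0.0, -0.0, 1.0, 0.0]
wrist_force: [-0.1, -0.3, -0.0]
finger_gap: 0.648
grip_force: 0.0
```

```bash
python3 - <<'E'
from h import *
f=imaging.grab_frame("wrist"); s,R=tool(); print(s["tool_pos"],s["finger_gap"],s["wrist_force"])
m=np.ones((384,512),bool); P=(pts(f,m)-s["tool_pos"])@R   # tool frame
sel=(abs(P[:,0])<.03)&(abs(P[:,1])<.075)&(abs(P[:,1])>.03)&(P[:,2]>-.12)&(P[:,2]<.015)
Q=P[sel]
print(np.histogram(Q[:,2],bins=np.arange(-.12,.02,.005)))
for lo in np.arange(-.06,.015,.005):
    A=Q[(Q[:,2]>lo)&(Q[:,2]<=lo+.005)]
    if len(A): print(round(lo,3),len(A),A.min(0).round(3),A.max(0).round(3))
E
```

```text
[ 0.5383688  -0.2975046   0.14932276] 0.6907277867410951 [0.86883305 1.14903529 0.04005212]
(array([1027,  649,  448,  396,  424,  315,  254,  226,  504,    0,  139,
        239,  210,  165,  140,  129,  119,  108,   45,    0,    0,    0,
          0,    0,    0,    0,    0]), array([-1.20000000e-01, -1.15000000e-01, -1.10000000e-01, -1.05000000e-01,
       -1.00000000e-01, -9.50000000e-02, -9.00000000e-02, -8.50000000e-02,
       -8.00000000e-02, -7.50000000e-02, -7.00000000e-02, -6.50000000e-02,
       -6.00000000e-02, -5.50000000e-02, -5.00000000e-02, -4.50000000e-02,
       -4.00000000e-02, -3.50000000e-02, -3.00000000e-02, -2.50000000e-02,
       -2.00000000e-02, -1.50000000e-02, -1.00000000e-02, -5.00000000e-03,
        1.11022302e-16,  5.00000000e-03,  1.00000000e-02,  1.50000000e-02]))
-0.06 210 [ 0.008 -0.039 -0.06 ] [ 0.011  0.038 -0.055]
-0.055 165 [ 0.009 -0.038 -0.055] [ 0.011  0.038 -0.05 ]
-0.05 140 [ 0.008 -0.038 -0.05 ] [ 0.011  0.037 -0.045]
-0.045 129 [ 0.008 -0.038 -0.045] [ 0.011  0.037 -0.04 ]
-0.04 119 [ 0.008 -0.038 -0.04 ] [ 0.011  0.037 -0.035]
-0.035 108 [ 0.009 -0.038 -0.035] [ 0.011  0.037 -0.03 ]
-0.03 45 [ 0.009 -0.037 -0.03 ] [ 0.011  0.036 -0.027]
```

The fingers really end 27 mm behind the reported TCP (tool z = -0.027) and are otherwise centred. I need the fingertips at about z = 0.129, so the reported TCP should be at about 0.102.

Request:
move_arm:
  offset:
    - [0,0,0.015]
    - [0,0,0.016]
    - [0,0,0.016]
    - [0,0,0]
    - [0,0,0]
  spin: [0,0,0,0,0]

```text
time: 5.5
tool_pos: [0.5385, -0.2977, 0.1027]
tcp_rot: [-0.0, -0.001, 1.0, -0.0]
wrist_force: [0.0, -0.7, -0.2]
finger_gap: 0.991
grip_force: 0.0
```

Request:
move_arm:
  offset:
    - [0,0,0]
    - [0,0,0]
    - [0,0,0]
    - [0,0,0]
    - [0,0,0]
  spin: [0,0,0,0,0]
  gripper: 0.0
  newtons: 40

```text
time: 6.0
tool_pos: [0.5384, -0.2975, 0.1027]
tcp_rot: [0.0, -0.0, 1.0, -0.0]
wrist_force: [0.5, -0.6, -0.1]
finger_gap: 0.63
grip_force: 0.0
```

Request:
move_arm:
  offset:
    - [0,0,0]
    - [0,0,0]
    - [0,0,0]
    - [0,0,0]
    - [0,0,0]
  spin: [0,0,0,0,0]

```text
time: 6.5
tool_pos: [0.5384, -0.2975, 0.1024]
tcp_rot: [-0.0, -0.0, 1.0, -0.0]
wrist_force: [0.0, 0.2, 0.2]
finger_gap: 0.412
grip_force: 40.0
```

Gripped: the opening is 36 mm at 40 N. Lifting and carrying over.

Request:
move_arm:
  offset:
    - [0,0,-0.03]
    - [0,0,-0.04]
    - [0,0,-0.04]
    - [0,0,-0.04]
    - [0,0,-0.04]
  spin: [0,0,0,0,0]

```text
time: 7.0
tool_pos: [0.5378, -0.2972, 0.2935]
tcp_rot: [-0.0, -0.0, 1.0, 0.0]
wrist_force: [0.2, 0.1, -2.2]
finger_gap: 0.409
grip_force: 40.0
```

Request:
move_arm:
  offset:
    - [0,0.02,0]
    - [0,0.04,0]
    - [0,0.04,0]
    - [0,0.04,0]
    - [0,0.04,0]
  spin: [0,0,0,0,0]

```text
time: 7.5
tool_pos: [0.5376, -0.116, 0.2918]
tcp_rot: [-0.001, -0.0, 1.0, 0.0]
wrist_force: [0.1, -0.2, -2.2]
finger_gap: 0.408
grip_force: 40.0
```

Request:
move_arm:
  offset:
    - [0,0.04,0]
    - [0,0.04,0]
    - [0,0.04,0]
    - [0,0.04,0]
    - [0,0.04,0]
  spin: [0,0,0,0,0]

```text
time: 8.0
tool_pos: [0.5374, 0.0841, 0.292]
tcp_rot: [-0.0, -0.0, 1.0, 0.0]
wrist_force: [1.4, -0.3, -1.5]
finger_gap: 0.409
grip_force: 40.0
```

Request:
move_arm:
  offset:
    - [0,0.04,0]
    - [0,0.04,0]
    - [0,0.04,0]
    - [0,0.04,0]
    - [0,0.03,0]
  spin: [0,0,0,0,0]

```text
time: 8.5
tool_pos: [0.5372, 0.2747, 0.2915]
tcp_rot: [-0.001, -0.001, 1.0, -0.0]
wrist_force: [-0.1, 0.3, -1.9]
finger_gap: 0.41
grip_force: 40.0
```

Request:
move_arm:
  offset:
    - [0,0.02,0]
    - [0,0,0]
    - [0,0,0]
    - [0,0,0]
    - [0,0,0]
  spin: [-0.1,-0.1,-0.1,0,0]

```text
time: 9.0
tool_pos: [0.5377, 0.2924, 0.2919]
tcp_rot: [-0.0, -0.149, 0.989, -0.0]
wrist_force: [-1.3, -0.6, -1.0]
finger_gap: 0.41
grip_force: 40.0
```

```bash
python3 - <<'E'
from h import *
ims=[]
for n in ("top","side","wrist"):
    f=imaging.grab_frame(n); ims.append(f["image"])
    for t in ("large_defenders","rail_stand"):
        for d in imaging.trace(f,t)[:1]:
            P=pts(f,d["pixels"]); zt=np.percentile(P[:,2],98); T=P[P[:,2]>zt-0.012]
            rc=cv2.minAreaRect(T[:,:2].astype(np.float32)*1000); print(n,t,round(d["score"],2),len(P),np.percentile(P,[2,50,98],axis=0).round(3).tolist(),T.mean(0).round(3),rc)
rem([.532,.294,.142],.305)
cv2.imwrite("pics/c.png",np.hstack([cv2.resize(ims[2],(400,300)),cv2.resize(ims[1],(400,300))]))
E
```

```text
top large_defenders 0.88 988 [[0.457, 0.242, 0.213], [0.484, 0.272, 0.286], [0.517, 0.299, 0.34]] [0.507 0.284 0.336] ((507.2806396484375, 283.2275085449219), (25.86377716064453, 36.64236831665039), 15.294157981872559)
top rail_stand 0.78 2561 [[0.442, 0.151, 0.001], [0.535, 0.273, 0.12], [0.62, 0.431, 0.167]] [0.533 0.289 0.164] ((517.425048828125, 289.9823913574219), (57.403892517089844, 299.033935546875), 17.86836814880371)
side large_defenders 0.83 3925 [[0.454, 0.256, 0.2], [0.501, 0.3, 0.265], [0.598, 0.344, 0.339]] [0.509 0.291 0.337] ((504.37420654296875, 319.81610107421875), (41.06046676635742, 107.69517517089844), 11.302358627319336)
side rail_stand 0.78 3769 [[0.475, 0.159, -0.0], [0.514, 0.338, 0.156], [0.587, 0.437, 0.166]] [0.516 0.337 0.163] ((495.62652587890625, 300.94281005859375), (88.81920623779297, 269.5831298828125), 17.469390869140625)
wrist large_defenders 0.63 15120 [[0.461, 0.249, 0.262], [0.503, 0.283, 0.336], [0.57, 0.312, 0.341]] [0.526 0.288 0.339] ((532.86572265625, 290.1683349609375), (80.2676010131836, 36.145294189453125), 16.882694244384766)
wrist rail_stand 0.58 9765 [[0.445, 0.151, 0.002], [0.524, 0.33, 0.157], [0.621, 0.434, 0.166]] [0.53  0.296 0.164] ((518.9843139648438, 289.97259521484375), (51.505252838134766, 298.98724365234375), 17.440418243408203)
t 9.45 tcp [0.5379 0.2924 0.2925] zax [ 0.  0. -1.]
shift [0.0052 0.0032 0.1505] spin -0.0046
```

View pics/c.png

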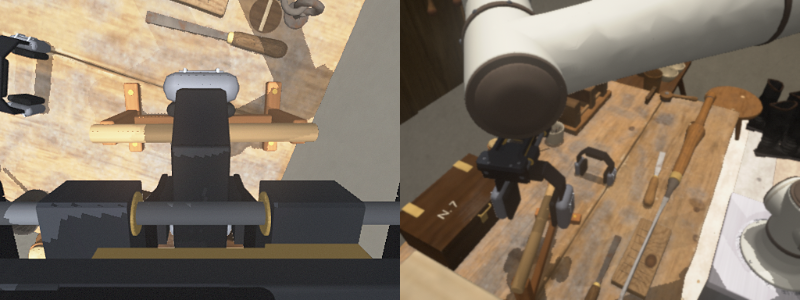

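The pair hangs level and parallel to the bar, with the crown's underside about 150 mm above the bar top. Aligning and lowering.

Request:
move_arm:
  offset:
    - [0.005,0.003,0.02]
    - [0,0,0.04]
    - [0,0,0.04]
    - [0,0,0.03]
    - [0,0,0.01]
  spin: [-0.005,0,0,0,0]

```text
time: 9.95
tool_pos: [0.5303, 0.2924, 0.1487]
tcp_rot: [-0.003, -0.152, 0.988, -0.002]
wrist_force: [0.5, 0.3, -2.3]
finger_gap: 0.409
grip_force: 40.0
```

Request:
move_arm:
  offset:
    - [0,0,0.004]
    - [0,0,0.003]
    - [0,0,0.0]
    - [0,0,0]
  spin: [0,0,0,0]

```text
time: 10.35
tool_pos: [0.533, 0.2945, 0.147]
tcp_rot: [0.001, -0.152, 0.988, 0.001]
wrist_force: [0.9, -0.2, -1.8]
finger_gap: 0.411
grip_force: 40.0
```

Request:
move_arm:
  offset:
    - [0,0,0.002]
    - [0,0,0]
    - [0,0,0]
  spin: [0,0,0]

```text
time: 10.65
tool_pos: [0.5323, 0.2939, 0.1437]
tcp_rot: [0.0, -0.152, 0.988, 0.0]
wrist_force: [0.9, 0.3, -2.5]
finger_gap: 0.409
grip_force: 40.0
```

Request:
move_arm:
  offset:
    - [0,0,0.001]
    - [0,0,0.001]
    - [0,0,0]
  spin: [0,0,0]

```text
time: 10.95
tool_pos: [0.5324, 0.2939, 0.1423]
tcp_rot: [0.0, -0.152, 0.988, 0.0]
wrist_force: [-2.2, -0.1, 3.3]
finger_gap: 0.407
grip_force: 40.0
```

Request:
move_arm:
  offset:
    - [0,0,0.001]
    - [0,0,0]
    - [0,0,0]
  spin: [0,0,0]

```text
time: 11.25
tool_pos: [0.5324, 0.294, 0.1422]
tcp_rot: [0.001, -0.153, 0.988, 0.0]
wrist_force: [-3.8, -0.6, 6.6]
finger_gap: 0.412
grip_force: 40.0
```

The wrist force shows the crown resting on the bar. Releasing.

Request:
move_arm:
  offset:
    - [0,0,-0.001]
    - [0,0,0]
    - [0,0,0]
    - [0,0,0]
    - [0,0,0]
  spin: [0,0,0,0,0]
  gripper: 0.08

```text
time: 11.75
tool_pos: [0.5322, 0.2938, 0.1411]
tcp_rot: [-0.0, -0.152, 0.988, -0.0]
wrist_force: [0.7, -0.0, -0.8]
finger_gap: 0.78
grip_force: 0.0
```

Request:
move_arm:
  offset:
    - [0,0,0]
    - [0,0,0]
    - [0,0,0]
    - [0,0,0]
  spin: [0,0,0,0]

```text
time: 12.15
tool_pos: [0.5322, 0.2939, 0.1414]
tcp_rot: [0.0, -0.152, 0.988, 0.0]
wrist_force: [0.6, -0.8, 0.4]
finger_gap: 0.918
grip_force: 0.0
```

Request:
move_arm:
  offset:
    - [0,0,-0.01]
    - [0,0,-0.02]
    - [0,0,-0.03]
    - [0,0,-0.04]
    - [0,0,-0.02]
  spin: [0,0,0,0,0]

```text
time: 12.65
tool_pos: [0.5336, 0.2944, 0.2665]
tcp_rot: [0.003, -0.152, 0.988, 0.001]
wrist_force: [0.7, 0.4, 1.0]
finger_gap: 0.92
grip_force: 0.0
```

```bash
python3 - <<'E'
from h import *
for k in range(2):
  for n in ("wrist","side"):
    f=imaging.grab_frame(n)
    if n=="wrist": w=f["image"]
    for d in imaging.trace(f,"large_defenders")[:1]:
            P=pts(f,d["pixels"]); zt=np.percentile(P[:,2],98); T=P[P[:,2]>zt-0.012]
            rc=cv2.minAreaRect(T[:,:2].astype(np.float32)*1000); print(n,round(d["score"],2),np.percentile(P,[2,50,98],axis=0).round(3).tolist(),rc)
            if n=="wrist":
                C=np.c_[T[:,:2],np.ones(len(T))]; print("slope",np.linalg.lstsq(C,T[:,2],rcond=None)[0])
  for d in imaging.trace(f,"small_defenders")[:1]: print(np.median(pts(f,d["pixels"]),axis=0))
s=r.get_state();print(s["time"],s["tool_pos"],s["wrist_force"])
cv2.imwrite("pics/d.png",np.hstack([cv2.resize(w,(400,300)),cv2.resize(f["image"][150:384,60:372],(400,300))]))
E
```

```text
wrist 0.78 [[0.456, 0.25, 0.103], [0.512, 0.288, 0.184], [0.597, 0.335, 0.191]] ((531.9755859375, 293.12310791015625), (89.06829071044922, 35.909847259521484), 17.086837768554688)
slope [0.02662317 0.00924789 0.17195658]
side 0.74 [[0.45, 0.259, 0.057], [0.52, 0.302, 0.12], [0.593, 0.345, 0.19]] ((531.17236328125, 295.0817565917969), (89.32780456542969, 37.94863510131836), 16.617938995361328)
[ 0.54754008 -0.00962057  0.05098672]
wrist 0.79 [[0.456, 0.25, 0.105], [0.512, 0.288, 0.184], [0.597, 0.334, 0.191]] ((532.2296752929688, 293.3065490722656), (87.96035766601562, 36.023040771484375), 16.922460556030273)
slope [0.02674492 0.00559697 0.17302512]
side 0.87 [[0.449, 0.258, 0.056], [0.522, 0.302, 0.12], [0.595, 0.345, 0.19]] ((530.3858642578125, 295.2453918457031), (88.16616821289062, 37.765560150146484), 18.178688049316406)
[ 0.54225479 -0.00885493  0.05233595]
13.15 [0.53196804 0.2936405  0.26046727] [ 0.15728666  0.54674859 -0.3488231 ]
```

View pics/d.png

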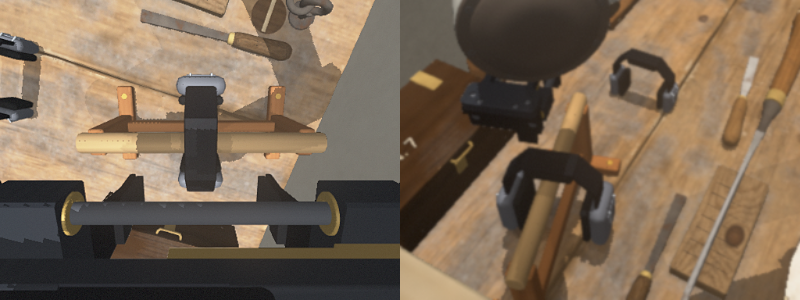

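The large pair hangs level across the bar, crown at about (205,140) in the wrist view and near the bar's middle. It is at rest, the gripper is clear, and the small pair is untouched.

```bash
python3 -c "
from h import *
print(order.finish_job())"
```

```text
the job is handed in; nothing more can be done
None
```

The large ear defenders hang level across the middle of the bar, one cup each side, with the gripper clear and the small pair not moved; I handed the job in at about 13 s, and no verdict came back.

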